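# Hook the stamp tray out to its stop

### The arm

A 6-joint arm with a two-finger parallel gripper is mounted at the origin on the work surface. World frame = base frame: x ahead of the robot, y to its left, z up, the work surface at z = 0. Lengths are in m, angles in rad, forces in N, time in s.
With the tool pointing down it reaches from about 0.275 to 0.825 m from the base axis. Payload 5.2 kg.
Tool frame: the origin (TCP) lies at the centre of the arm's flange, where the gripper is bolted on; the fingertips stand r.tcp_to_tips ahead of it and the grasp point (between the pads) lies 167 mm ahead of it (r.tcp_to_tips is the distance from the TCP to the fingertips, in m); z points along the fingers, y is the line along which they close (so a half turn about z gives the same grasp; the last joint's range is limited). The gripper opens to 93 mm and grips with 3 to 60 N. Pads are 15 mm wide; open, the fingers measure 128 mm over their backs; the gripper's body (75 mm by 188 mm) begins 65 mm behind the grasp point.
Start: joints at [-1.466, 0.259, 1.535, -0, 1.348, -0.203], TCP at [0.167, -0.524, 0.405] pointing down, gripper open.
Joint ranges: [-3.14, 3.14], [-0.91, 2.08], [0.19, 2.58], [-1.22, 4.36], [0.22, 2.71], [-3.12, 3.12]. Speed limits (rad/s): [2.57, 2.57, 3.14, 3.14, 3.14, 3.14].

### API

Orientations are given as a rotation vector (axis times angle).
In Python, from rig import r gives the robot as it stands. The module is installed in compiled form; this text tells all that it offers.
- The arm moves only by the tool arm_command, never from a script. Its argument "commands" is a list of rows, each a list of 6 numbers: the shift along the tool's x, y, z in units of 500 mm (1.0 is 500 mm), then the turn, a rotation vector about the tool's x, y, z in units of pi rad (1.0 is pi rad). A call has 1 to 20 rows; each row shifts and turns the commanded pose from where the row before left it, along the tool's axes as they then stand; what a row does not reach is not made up. A row lasts 1/8 s, in which the tool goes at most 62.5 mm and 10.7 degrees, less where a joint would pass 70% of its speed; a pose out of reach is approached as far as the arm can. A call with a number of a shift or a turn outside -1 to 1 is refused whole. A call with a gripper value outside its range is refused whole. "jaw" is the opening, from 0 (shut) to 1 (fully open), set as the call begins (left out, the last holds). The fingers move at their own pace and stop on an object; "squeeze" is the grip in N (left out, the last holds). Time passes only in rows, so rows that do not move let the fingers close. It gives the time, the measured TCP pose, the force, the opening and the grip force at its end, in the units of the state.
- r.observe(): the state, without advancing time (a new reading comes with each control period).
- r.camera(name): name is "scene" or "top" or "wrist"; returns a dict with "img" (480x640x3 uint8, red, green, blue), "vertical_fov" (degrees; the focal length in pixels is half the picture's height over the tangent of half this angle, whatever the lens; pixels are square), "cx", "cy" (the principal point, pixels), "rvec" (rotation vector, rad) and "tvec" (3), from world to camera coordinates, as OpenCV has them; the wrist camera has in their place "hand_eye" (4x4, takes a point from camera to tool coordinates, whose origin is the TCP and whose axes are the flange's). Camera axes: x right, y down, z forward; pixel columns grow to the right and rows downward; lengths in m; the calibration is good to about 2 mm. A picture is of the moment at which its call begins: read the wrist's pose just before it. There is no depth.
- r.finish_job(): hands the job in; it is judged then, once.
The state is a dict: "t": time; "joints": joint angles; "qd": joint speeds; "joint_efforts": joint torques, N m; "tool_pos": TCP position; "tool_rot": TCP orientation; "wrist_force": force on the tool from outside, world axes, zero at the start; "ft_torque": the same for the moment, N m; "gripper_width": finger opening in m; "grasp_force": force on a finger pad.
Only numpy, scipy, OpenCV 4.12 (cv2) and the standard library are available. Lean on these libraries where they do the work, as an engineer would, in place of code of your own. Each camera call takes 0.05 s, during which the arm holds its last target. There are 200 camera calls.

### The job

Pick up the pull hook from the cork mat, drop its bent tip into the steel eye on the front of the stamp tray and, with the hook alone, drag the tray slowly out of the low rack until it sits squarely against both stop posts on the rack's front board; keep a steady pull of about 12 N on it there for a full second, and never let the hook load the tray with more than 25 N, the bump against the posts included. Then unhook without shifting the tray, set the hook down standing on the cork mat the way it was (do not drop it), and leave the other things on the table undisturbed.

Things in the scene. Friction and masses are not known exactly. Their poses are not given: they have to be found in the camera images.
- hook: Pull hook, 140 g: light wooden block handle 90 long (x) x 26 wide (y) x 36 high, steel collar at its front, then a 6 mm steel rod that rises to 44 mm above the underside, runs level to x = +150 and bends straight down, ending level with the underside. Stands on handle and rod end. Origin: centre of the handle's underside; x from handle to tip, z up. Grip the handle across its width from above.
- hook_tip (a point): Lower end of the hook's bent-down rod (6 mm thick, straight down for 44 mm): 150 mm ahead of the hook's origin along its x, at the height of the handle's underside. The level rod runs 44 mm above this point.
- tray: Loose open wooden tray of stamps, 140 deep (x) x 150 wide (y) x 42 high, about 0.6 kg (varies by a third), standing on the rack's board; it slides with an unknown drag of 2 to 6 N. Origin: centre of its underside; its -x side is the front with the eye. It slides out along the rack's -x between side walls, 3 mm play each side.
- eye (a point): Centre of the flat steel eye on the tray's front: a level ring (hole points up), 18 mm clear hole, 5 mm thick bar, 28 mm over the outside; 17 mm ahead of the tray's front face, 28 mm above its underside (40 mm above the table). Axes as the tray's. It stands out in front of the rack's roof; nothing lies under the hole for 20 mm below the eye's middle.
- tray_front (a point): Middle of the lower edge of the tray's front face, at its underside; axes as the tray's. The tray is home when its front face bears on both stop posts, 50 to 115 mm further out than at the start; the posts' place is not measured, so it is to be seen or felt. The posts are rigid: a few mm too far, or arriving faster than 20 mm/s, loads the hook hard.
- rack: Low wooden rack, fixed: base board 180 wide (y), 12 thick, x = -150 to 155; roofed housing over it (walls from x = -20, roof from x = 0, to x = 155), top 86 mm above the table. On the board's open front, at x = -75 to -112, two aluminium stop posts (stop_c1, stop_c2: 16 x 20, 34 high, 58 mm either side) on a strip 5 mm high. Origin: on the table, mid width; the tray is pulled out along -x.
- mat: Cork mat fixed to the table, 280 long (x) x 110 wide (y) x 4 thick. Origin: centre of its underside, z up. The hook stands on it lengthwise at the start (its x within a quarter of a radian of the mat's x).
- cup: Lidded paper coffee cup, 86 wide, 117 high; origin: centre of its underside. Leave it alone.
- knob_stamp: Stamp block 60 x 45 mm with a turned wooden knob, 66 high, on the rack's roof; origin: centre of its underside. Leave it alone.
- ink: Small bottle, 32 wide, 60 high, on the rack's roof; origin: centre of its underside. Leave it alone.
- tape_a: Roll of tape lying flat, 56 mm across, 15 high; origin: centre of its underside. Leave it alone.
- tape_b: Roll of tape lying flat, 56 mm across, 20 high; origin: centre of its underside. Leave it alone.
- jar: Jar with a metal lid, 60 wide, 75 high; origin: centre of its underside. Leave it alone.
- glue_runner: Blue glue dispenser, 75 x 28 mm, 50 high; origin: centre of its underside. Leave it alone.
- self_inker: Round black self-inking stamp, 52 wide, 80 high; origin: centre of its underside. Leave it alone.
There are look-alikes about, which are no part of the job. There is more than one size of the hook; the one meant has the size given above.

How it is judged:
On the way, in this order (a step that is already met when the one before it is completed fails the run):
1. the hook's tip is down through the eye of the tray (horizontal distance between hook_tip and eye below 0.0095 m and z of hook_tip in the frame of eye below -0.004 m), for 0.1 s.
2. with the hook in the eye and pulling with more than 4 N, the tray bears on both stop posts (over 1 N each), for half a second (all of step 1 and x of each of stop_c1, stop_c2 in the frame of tray above -0.081 m and angle between tray's own z axis and vertical below 0.05 rad and contact force between tray and stop_c1 above 1 N and contact force between tray and stop_c2 above 1 N and contact force between hook and tray above 4 N), for 0.5 s.
At the end, for the whole second after the job is handed in: The tray's front is within 3 mm of both stop posts (each post's centre lies 8 mm in front of its contact face), level; the hook stands upright on the cork mat, handle and tip both on it, clear of the tray; both are at rest (x of each of stop_c1, stop_c2 in the frame of tray above -0.081 m and angle between tray's own z axis and vertical below 0.05 rad and x of hook in the frame of mat between -0.125 and 0.125 m and y of hook in the frame of mat between -0.05 and 0.05 m and x of hook_tip in the frame of mat between -0.14 and 0.14 m and y of hook_tip in the frame of mat between -0.06 and 0.06 m and z of hook in the frame of mat below 0.009 m and angle between hook's own z axis and vertical below 0.1 rad and contact force between hook and tray below 0.1 N and linear speed of each of hook, tray below 0.02 m/s); the robot touches nothing.
It fails at once if the hook loads the tray with more than 25 N (contact force between hook and tray above 25 N).
It fails at once if the gripper or arm touches the tray (contact force between any of the fingers, the arm and tray above 0.5 N).
It fails at once if the tray is tipped (angle between tray's own z axis and vertical above 0.15 rad).
It fails at once if the hook is dropped (contact force between the fingers and hook below 0.05 N and linear speed of hook above 0.6 m/s).
It fails at once if another thing on the table is shifted by more than 30 mm (distance of any of cup, knob_stamp, ink, tape_a, tape_b, jar, glue_runner, self_inker from where it was at the start of the episode above 0.03 m).
It also fails if it takes over 64 s, if anything falls off the work surface, if the arm or the gripper's body presses on something with over 40 N, if the wrist force passes 120 N, or if a joint passes its speed limit or range.

## Working session

There is one attempt and no reset: what is moved stays moved. The work goes in short steps, Python scripts to look and compute and a tool call to move; the robot and the scene stay as the last step left them, time stands still between calls to the robot, and variables do not carry over. Pictures are saved under pics/ and viewed, at most 10 in all, crops included, and the job is handed in when it is done.

Besides the shell and the picture viewer there is one more tool, called after ">>>" as name(argument=value, ...), one argument or row to a line, values as JSON. arm_command: Moves the arm, as the interface text tells. Shifts and turns lie within -1 to 1; 1 stands for 500 mm of shift or pi rad of turn. Its arguments: {"type":"object","properties":{"commands":{"type":"array"},"jaw":{"type":"number"},"squeeze":{"type":"number"}},"required":["commands"]}

```bash
mkdir -p pics; cat > h.py <<'E'
import numpy as np, cv2
from scipy.spatial.transform import Rotation as R
from rig import r
def cam(n):
    s=r.observe(); c=r.camera(n); h=c["img"].shape[0]
    c["f"]=h/2/np.tan(np.radians(c["vertical_fov"])/2)
    if n=="wrist":
        T=np.eye(4);T[:3,:3]=R.from_rotvec(s["tool_rot"]).as_matrix();T[:3,3]=s["tool_pos"]
        M=T@np.array(c["hand_eye"]); c["Rcw"]=M[:3,:3]; c["o"]=M[:3,3]
    else:
        Rm=R.from_rotvec(np.ravel(c["rvec"])).as_matrix(); c["Rcw"]=Rm.T; c["o"]=-Rm.T@np.ravel(c["tvec"])
    return c
def px(c,u,v,z):
    d=c["Rcw"]@np.array([(u-c["cx"])/c["f"],(v-c["cy"])/c["f"],1.]); return c["o"]+d*(z-c["o"][2])/d[2]
def proj(c,p):
    q=c["Rcw"].T@(np.array(p)-c["o"]); return q[:2]/q[2]*c["f"]+[c["cx"],c["cy"]]
def save(c,n,crop=None,k=1):
    i=c["img"][:,:,::-1]
    if crop: x0,y0,x1,y1=crop; i=i[y0:y1,x0:x1]
    cv2.imwrite("pics/"+n+".png",cv2.resize(i,None,fx=k,fy=k,interpolation=cv2.INTER_CUBIC))
def st():
    s=r.observe(); print({k:np.round(s[k],4) for k in("t","tool_pos","tool_rot","wrist_force","gripper_width","grasp_force")}); return s
E
python3 - <<'E'
from h import *
import pickle
st(); print(r.tcp_to_tips)
for n in("top","scene"):
    c=cam(n); save(c,n,None,1.25); pickle.dump(c,open(n+".pkl","wb")); print(n,c["o"],c["f"],c["cx"],c["cy"])
E
```

```text
{'t': np.float64(0.0), 'tool_pos': array([ 0.1666, -0.5239,  0.4039]), 'tool_rot': array([-3.1027e+00, -4.8130e-01, -2.0000e-04]), 'wrist_force': array([0.5549, 0.1127, 0.2508]), 'gripper_width': np.float64(0.0932), 'grasp_force': np.float64(0.0)}
0.1861
top [0.3702871  0.02534613 1.01462732] 444.03850025063065 315.63064254587755 238.88066142685653
scene [0.91086151 0.08238517 0.94817618] 434.0424562945858 323.31649443127674 241.3309177996908
```

View pics/top.png

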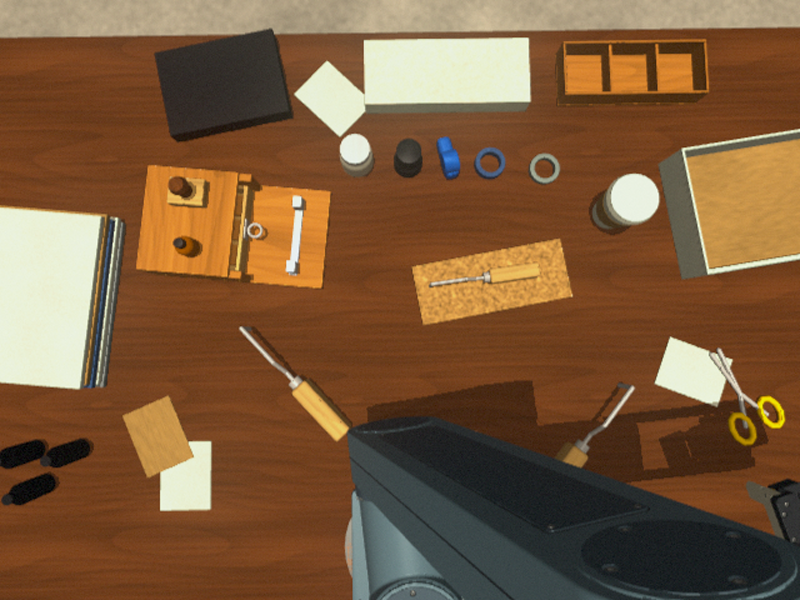

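View pics/scene.png

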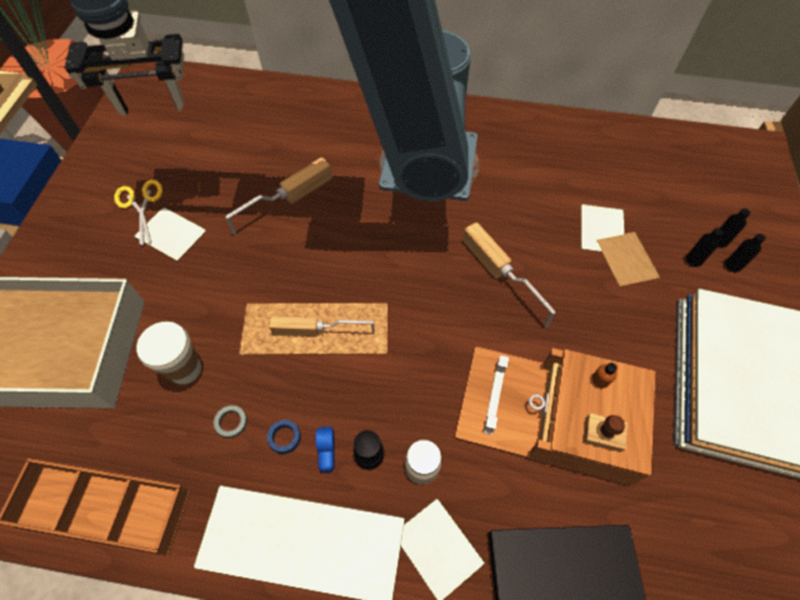

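The top view shows the mat hook with its handle at about (515,273), tip at (432,285). The eye is at (255,230), the strip with posts at (297,235), and the rack spans x 137–330. Rack −x points right in the picture. Next I'll enlarge these areas.

```bash
python3 - <<'E'
from h import *
import pickle
t=pickle.load(open("top.pkl","rb"));s=pickle.load(open("scene.pkl","rb"))
def cr(c,x0,y0,w,h,W,H): return cv2.resize(c["img"][y0:y0+h,x0:x0+w,::-1],(W,H),interpolation=cv2.INTER_CUBIC)
# scale 4 top: rack and hook ; scene likewise
a=np.hstack([cr(t,180,135,100,75,400,300),cr(t,330,195,100,75,400,300)])
b=np.hstack([cr(s,365,275,100,75,400,300),cr(s,210,225,100,75,400,300)])
cv2.imwrite("pics/crop1.png",np.vstack([a,b]))
E
```

```text
(no output)
```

View pics/crop1.png

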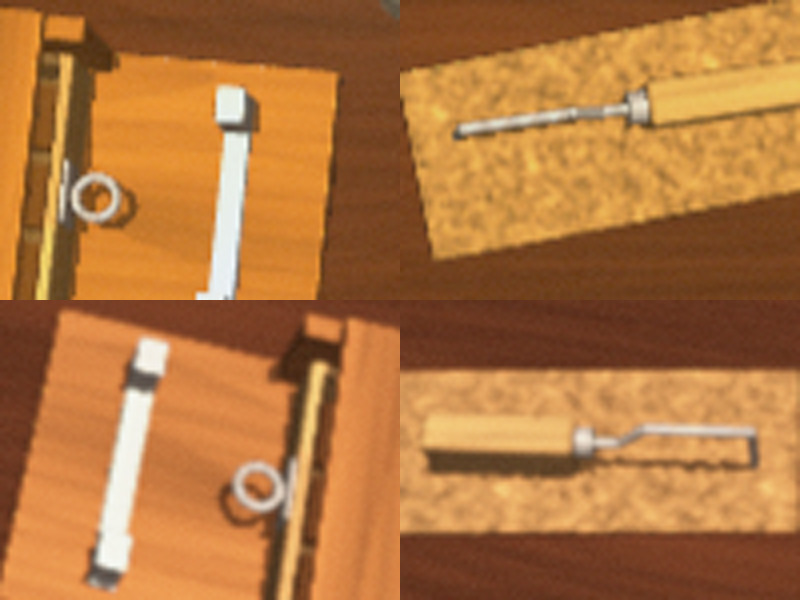

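```bash
cat > tri.py <<'E'
from h import *
import pickle
t=pickle.load(open("top.pkl","rb"));s=pickle.load(open("scene.pkl","rb"))
T=lambda o,u,v:np.array(o)+(np.array([u,v])+.5)/4-.5
def tri(a,b):
    P=[]
    for c in(t,s):
        K=np.array([[c["f"],0,c["cx"]],[0,c["f"],c["cy"]],[0,0,1]]);Rt=c["Rcw"].T
        P.append(K@np.c_[Rt,-Rt@c["o"]])
    X=cv2.triangulatePoints(P[0],P[1],np.float64(a).reshape(2,1),np.float64(b).reshape(2,1)).ravel();X=X[:3]/X[3]
    return X
E
python3 - <<'E'
from tri import *
np.set_printoptions(precision=4,suppress=True)
et=T((180,135),97,197);es=T((365,275),258,187)
print("eye",tri(et,es),px(t,*et,.0425),px(s,*es,.0425))
pt=T((180,135),231,100);ps=T((365,275),114,250)
print("post1",tri(pt,ps),px(t,*pt,.046),px(s,*ps,.046))
ps2=T((365,275),153,55);print("post2",px(s,*ps2,.046), px(t,292/1.25,267/1.25,.046))
bt=T((330,195),60,131);bs=T((210,225),352,132)
print("bend",tri(bt,bs),px(t,*bt,.048),px(s,*bs,.048))
print("tipbottom",px(s,*T((210,225),355,165),.004))
print("collar",px(t,*T((330,195),238,106),.03),px(s,*T((210,225),184,140),.03))
print("handle front top",px(t,*T((330,195),250,104),.04),px(s,*T((210,225),174,143),.04))
print("handle back top",px(t,539.5/1.25,269.5/1.25,.04),px(s,*T((210,225),24,137),.04))
print("mat corners",px(t,412/1.25,267/1.25,.004),px(t,424/1.25,324/1.25,.004),px(t,573/1.25,297/1.25,.004),px(t,562/1.25,240/1.25,.004))
print("rack edge",px(t,330/1.25,190/1.25,.012),px(t,323/1.25,288/1.25,.012))
# tray front top edge: scene & top
for a,b in(((66,60),(330,362)),((45,290),(290,590))): pass
print("tray front top edge top:",px(t,*T((180,135),74,60),.054),px(t,*T((180,135),50,290),.054))
E
```

```text
eye [0.5643 0.266  0.0402] [0.5639 0.264  0.0425] [0.5649 0.267  0.0425]
post1 [0.6153 0.1902 0.0493] [0.6163 0.1892 0.046 ] [0.614  0.1922 0.046 ]
post2 [0.4983 0.2044 0.046 ] [0.4962 0.198  0.046 ]
bend [ 0.4618 -0.0445  0.0463] [ 0.4617 -0.0447  0.048 ] [ 0.4626 -0.0438  0.048 ]
tipbottom [ 0.4624 -0.0439  0.004 ]
collar [ 0.4757 -0.1456  0.03  ] [ 0.4755 -0.1433  0.03  ]
handle front top [ 0.4757 -0.1506  0.04  ] [ 0.4832 -0.1461  0.04  ]
handle back top [ 0.4854 -0.2382  0.04  ] [ 0.494  -0.2335  0.04  ]
mat corners [ 0.4981 -0.0142  0.004 ] [ 0.3934 -0.034   0.004 ] [ 0.4381 -0.3075  0.004 ] [ 0.5436 -0.2914  0.004 ]
rack edge [0.6417 0.1339 0.012 ] [0.4614 0.1482 0.012 ]
tray front top edge top: [0.6379 0.2738 0.054 ] [0.5109 0.2867 0.054 ]
```

```bash
cat >> h.py <<'E'
def plan(p,yaw=None):
    "tool-frame shift (mm) to TCP p and turn about tool z (deg) so that tool y lies along hook's y for hook yaw"
    s=st(); M=R.from_rotvec(s["tool_rot"]).as_matrix()
    sh=M.T@(np.array(p)-s["tool_pos"]); print("shift mm",np.round(sh*1000,2),"units",np.round(sh/.5,4))
    print("tool x",np.round(M[:,0],4),"z",np.round(M[:,2],4),"yawx deg",np.degrees(np.arctan2(M[1,0],M[0,0])))
    if yaw is not None:
        for k in(0,np.pi):
            W=np.array([[np.cos(yaw+k),np.sin(yaw+k),0],[np.sin(yaw+k),-np.cos(yaw+k),0],[0,0,-1]]).astype(float)
            v=R.from_matrix(M.T@W).as_rotvec(); print("turn",k,np.round(v,4),"units",np.round(v/np.pi,4))
E
python3 - <<'E'
from h import *
plan([.4825,-.193,.293],1.708)
E
```

```text
{'t': np.float64(0.1), 'tool_pos': array([ 0.1666, -0.5239,  0.404 ]), 'tool_rot': array([-3.1028e+00, -4.8130e-01, -1.0000e-04]), 'wrist_force': array([0.1201, 0.6156, 0.1823]), 'gripper_width': np.float64(0.0929), 'grasp_force': np.float64(0.0)}
shift mm [ 401.26 -219.51  111.5 ] units [ 0.8025 -0.439   0.223 ]
tool x [9.53e-01 3.03e-01 3.00e-04] z [-2.0e-04  1.6e-03 -1.0e+00] yawx deg 17.635862236034967
turn 0 [-1.1000e-03 -1.4000e-03 -1.4002e+00] units [-4.000e-04 -4.000e-04 -4.457e-01]
turn 3.141592653589793 [-1.5000e-03  1.2000e-03  1.7414e+00] units [-5.000e-04  4.000e-04  5.543e-01]
```

>>> arm_command(
  commands=[
    [0.0669,-0.0366,0.0186,0,0,0],
    [0.0669,-0.0366,0.0186,0,0,0],
    [0.0669,-0.0366,0.0186,0,0,0],
    [0.0669,-0.0366,0.0186,0,0,0],
    [0.0669,-0.0366,0.0186,0,0,0],
    [0.0669,-0.0366,0.0186,0,0,0],
    [0.0669,-0.0366,0.0186,0,0,0],
    [0.0669,-0.0366,0.0186,0,0,0],
    [0.0669,-0.0366,0.0186,0,0,0],
    [0.0669,-0.0366,0.0186,0,0,0],
    [0.0669,-0.0366,0.0186,0,0,0],
    [0.0669,-0.0366,0.0186,0,0,0],
    [0,0,0,0,0,-0.0557],
    [0,0,0,0,0,-0.0557],
    [0,0,0,0,0,-0.0557],
    [0,0,0,0,0,-0.0557],
    [0,0,0,0,0,-0.0557],
    [0,0,0,0,0,-0.0557],
    [0,0,0,0,0,-0.0557],
    [0,0,0,0,0,-0.0557],
  ],
  jaw=0.7,
)

```text
t: 2.6
tool_pos: [0.4825, -0.1932, 0.2928]
tool_rot: [-2.057, -2.373, 0.0]
wrist_force: [0.2, 0.4, 0.6]
gripper_width: 0.0653
grasp_force: 0.0
```

```bash
python3 - <<'E'
from h import *
import pickle
plan([.4825,-.193,.293],1.708)
c=cam("wrist"); pickle.dump(c,open("w1.pkl","wb")); save(c,"w1",None,1.25); print(c["o"],c["f"],proj(c,[.4825,-.193,.04]),proj(c,[.462,-.0445,.048]))
E
```

```text
{'t': np.float64(2.6), 'tool_pos': array([ 0.4825, -0.1932,  0.2928]), 'tool_rot': array([-2.0568e+00, -2.3734e+00,  2.0000e-04]), 'wrist_force': array([0.1885, 0.4008, 0.5693]), 'gripper_width': np.float64(0.0653), 'grasp_force': np.float64(0.0)}
shift mm [ 0.16  0.02 -0.25] units [ 0.0003  0.     -0.0005]
tool x [-1.422e-01  9.898e-01  6.000e-04] z [-8.e-04  5.e-04 -1.e+00] yawx deg 98.17457370108295
turn 0 [-0.0007 -0.0006  0.0055] units [-0.0002 -0.0002  0.0017]
turn 3.141592653589793 [ 1.0000e-03 -1.1000e-03 -3.1361e+00] units [ 3.000e-04 -4.000e-04 -9.983e-01]
[ 0.47281785 -0.12092552  0.27277301] 407.97957616423525 [316.91240645 249.77300375] [318.4268519 -42.5511118]
```

View pics/w1.png

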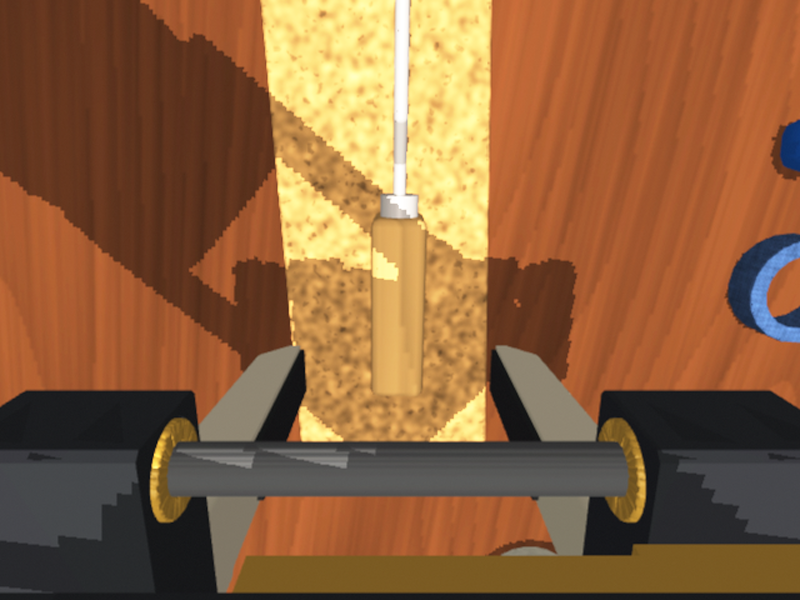

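The wrist view shows the handle between the fingers: front edge at (398,217), back edge at (397,394), and the rod running up to (404,0).

```bash
python3 - <<'E'
from h import *
import pickle
c=pickle.load(open("w1.pkl","rb"))
f=px(c,398.5/1.25,217/1.25,.04);b=px(c,397/1.25,392/1.25,.04);q=px(c,403.5/1.25,3/1.25,.048)
print(f,b,np.linalg.norm(f-b),(f+b)/2,q, np.arctan2(*(f-b)[1::-1]),np.arctan2(*(q-b)[1::-1]))
m=(f+b)/2
print(px(c,372/1.25,300/1.25,.04),px(c,424/1.25,300/1.25,.04))
plan([m[0],m[1],.193],np.arctan2(*(q-b)[1::-1]))
E
```

```text
[ 0.47714097 -0.14799816  0.04      ] [ 0.48883689 -0.23423643  0.04      ] 0.08702776985217459 [ 0.48298893 -0.19111729  0.04      ] [ 0.46690982 -0.06341306  0.048     ] 1.705597075716944 1.6984592847558648
[ 0.47029555 -0.18862179  0.04      ] [ 0.49473053 -0.18510523  0.04      ]
{'t': np.float64(2.65), 'tool_pos': array([ 0.4825, -0.1932,  0.2928]), 'tool_rot': array([-2.0486e+00, -2.3805e+00,  3.0000e-04]), 'wrist_force': array([ 0.    , -0.5107, -1.1207]), 'gripper_width': np.float64(0.0652), 'grasp_force': np.float64(0.0)}
shift mm [ 1.9   0.89 99.77] units [0.0038 0.0018 0.1995]
tool x [-1.490e-01  9.888e-01  6.000e-04] z [-9.e-04  5.e-04 -1.e+00] yawx deg 98.57110109238005
turn 0 [-0.0008 -0.0006  0.0219] units [-0.0002 -0.0002  0.007 ]
turn 3.141592653589793 [ 9.0000e-04 -1.2000e-03 -3.1197e+00] units [ 3.00e-04 -4.00e-04 -9.93e-01]
```

>>> arm_command(
  commands=[
    [0.0034,0.0018,0,0,0,0.0055],
    [0,0,0.05,0,0,0],
    [0,0,0.05,0,0,0],
    [0,0,0.05,0,0,0],
    [0,0,0.035,0,0,0],
    [0,0,0.0145,0,0,0],
    [0,0,0,0,0,0],
  ],
)

```text
t: 3.52
tool_pos: [0.4833, -0.1914, 0.1932]
tool_rot: [-2.086, -2.348, 0.0]
wrist_force: [0.9, 0.4, 0.6]
gripper_width: 0.0652
grasp_force: 0.0
```

>>> arm_command(
  commands=[
    [0,0,0,0,0,0],
    [0,0,0,0,0,0],
    [0,0,0,0,0,0],
    [0,0,0,0,0,0],
    [0,0,0,0,0,0],
    [0,0,0,0,0,0],
  ],
  jaw=0,
  squeeze=45,
)

```text
t: 4.28
tool_pos: [0.4833, -0.1915, 0.1936]
tool_rot: [-2.085, -2.35, 0.0]
wrist_force: [-1.5, 1.0, 3.9]
gripper_width: 0.0262
grasp_force: 45.0
```

```bash
python3 - <<'E'
from h import *
e=np.array([.5643,.266]);d=np.array([.085,.996]);d/=np.linalg.norm(d)
h=e-.15*d; print(h,d)
st()
E
```

```text
[0.55154516 0.11654327] [0.08503228 0.9963782 ]
{'t': np.float64(4.275), 'tool_pos': array([ 0.4833, -0.1915,  0.1936]), 'tool_rot': array([-2.0847e+00, -2.3502e+00,  2.0000e-04]), 'wrist_force': array([-1.533 ,  1.0189,  3.92  ]), 'gripper_width': np.float64(0.0262), 'grasp_force': np.float64(44.9872)}
```

>>> arm_command(
  commands=[
    [0,0,-0.01,0,0,0],
    [0,0,-0.035,0,0,0],
    [0,0,-0.05,0,0,0],
    [0,0,-0.048,0,0,0],
    [0,0,0,0,0,0.0325],
    [0,0,0,0,0,0.0325],
    [0,0,0,0,0,0],
  ],
)

```text
t: 5.15
tool_pos: [0.4833, -0.1914, 0.265]
tool_rot: [-2.312, -2.127, -0.0]
wrist_force: [-0.0, -0.8, -2.0]
gripper_width: 0.0259
grasp_force: 45.0
```

```bash
python3 - <<'E'
from h import *
plan([.5515,.1165,.265],1.486)
E
```

```text
{'t': np.float64(5.15), 'tool_pos': array([ 0.4833, -0.1914,  0.265 ]), 'tool_rot': array([-2.3124e+00, -2.1265e+00, -1.0000e-04]), 'wrist_force': array([-0.0032, -0.8235, -1.9676]), 'gripper_width': np.float64(0.0259), 'grasp_force': np.float64(44.9864)}
shift mm [ 3.125e+02  4.226e+01 -1.000e-02] units [ 0.625   0.0845 -0.    ]
tool x [8.360e-02 9.965e-01 1.000e-04] z [ 0.e+00  1.e-04 -1.e+00] yawx deg 85.2052804233655
turn 0 [ 0.     -0.0001  0.0011] units [ 0.     -0.      0.0004]
turn 3.141592653589793 [ 1.0000e-04  0.0000e+00 -3.1405e+00] units [ 0.      0.     -0.9996]
```

>>> arm_command(
  commands=[
    [0.03,0.004,0,0,0,0],
    [0.065,0.009,0,0,0,0],
    [0.075,0.01,0,0,0,0],
    [0.075,0.01,0,0,0,0],
    [0.075,0.01,0,0,0,0],
    [0.075,0.01,0,0,0,0],
    [0.075,0.01,0,0,0,0],
    [0.075,0.01,0,0,0,0],
    [0.055,0.0085,0,0,0,0],
    [0.025,0.003,0,0,0,0],
    [0,0,0,0,0,0],
  ],
)

```text
t: 6.52
tool_pos: [0.5515, 0.1172, 0.2647]
tool_rot: [-2.311, -2.128, 0.001]
wrist_force: [-0.3, -0.1, -1.6]
gripper_width: 0.0257
grasp_force: 45.0
```

```bash
python3 - <<'E'
from h import *
import pickle
plan([.5515,.1165,.265],1.486)
I={}
for n in("top","scene","wrist"):
    c=cam(n); pickle.dump(c,open(n+"2.pkl","wb")); I[n]=c; print(n,proj(c,[.5643,.266,.0425]),proj(c,[.5643,.266,.075]))
def cr(c,x,y,w=100,h=75,W=400,H=300): return cv2.resize(c["img"][y:y+h,x:x+w,::-1],(W,H),interpolation=cv2.INTER_CUBIC)
a=np.hstack([cr(I["top"],180,135),cr(I["scene"],365,275)])
b=cv2.resize(I["wrist"]["img"][:225,20:620,::-1],(800,300))
cv2.imwrite("pics/c2.png",np.vstack([a,b]))
E
```

```text
{'t': np.float64(6.525), 'tool_pos': array([0.5515, 0.1172, 0.2647]), 'tool_rot': array([-2.3107e+00, -2.1280e+00,  8.0000e-04]), 'wrist_force': array([-0.3411, -0.053 , -1.5529]), 'gripper_width': np.float64(0.0257), 'grasp_force': np.float64(44.9858)}
shift mm [-0.7   0.04 -0.32] units [-0.0014  0.0001 -0.0006]
tool x [ 8.220e-02  9.966e-01 -2.000e-04] z [-6.e-04 -1.e-04 -1.e+00] yawx deg 85.2859627755346
turn 0 [-0.0006  0.0002  0.0025] units [-0.0002  0.0001  0.0008]
turn 3.141592653589793 [-3.0000e-04 -9.0000e-04 -3.1391e+00] units [-1.000e-04 -3.000e-04 -9.992e-01]
top [202.97844086 183.71632759] [199.2109929  180.77587674]
scene [428.6744342  321.04192862] [432.07592133 315.95241805]
wrist [316.47397322 -65.09042201] [ 316.14185295 -106.30999022]
```

View pics/c2.png

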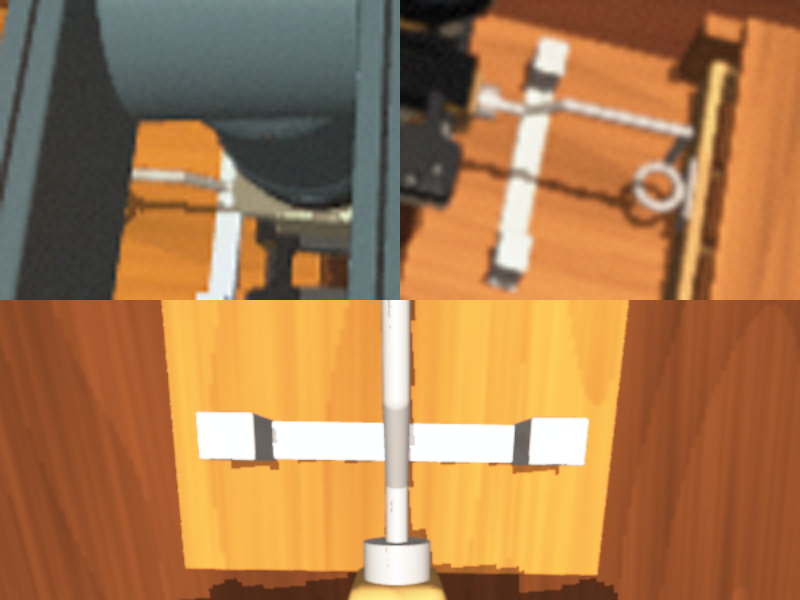

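The scene crop shows the tip end at (271,161) just above the eye at (258,187). The wrist view shows the posts at (226,435) and (558,441), about evenly spaced either side of the rod.

```bash
python3 - <<'E'
from tri import *
np.set_printoptions(precision=4,suppress=True)
s=pickle.load(open("scene2.pkl","rb"));w=pickle.load(open("wrist2.pkl","rb"))
es=T((365,275),258.5,187)
print("eye",px(s,*es,.0425),"tip",px(s,*T((365,275),271,162),.075),"bend",px(s,*T((365,275),291,130),.119-.0))
W=lambda u,v:(20+u*.75,(v-300)*.75)
for z in(.046,.051): print(z,px(w,*W(226,435),z),px(w,*W(558,441),z), px(w,*W(226,412),z),px(w,*W(558,418),z))
# rod direction, z axis of rod .075+.041
print("rod",px(w,*W(397,540),.1),px(w,*W(396,302),.119))
# mask-based white ring in scene
i=s["img"][275+30:275+65,365+50:365+80].astype(int)
hsv=cv2.cvtColor(i.astype(np.uint8),cv2.COLOR_RGB2HSV);m=((hsv[...,1]<70)&(hsv[...,2]>140)).astype(int)
for row in m: print(''.join('.#'[k] for k in row))
E
```

```text
eye [0.5648 0.2673 0.0425] tip [0.5624 0.2665 0.075 ] bend [0.5611 0.2666 0.119 ]
0.046 [0.4999 0.2033 0.046 ] [0.6149 0.1916 0.046 ] [0.5012 0.2108 0.046 ] [0.6149 0.1992 0.046 ]
0.051 [0.5014 0.203  0.051 ] [0.6135 0.1916 0.051 ] [0.5026 0.2102 0.051 ] [0.6135 0.199  0.051 ]
rod [0.5567 0.1692 0.1   ] [0.5609 0.2209 0.119 ]
.....###########..............
.........###########..........
..............#########.......
..................#####.......
..............................
..............................
..............................
..............................
..............................
..............................
.......................#......
............######....##......
..........#########...##......
.........###.....###..##......
.........##.......##..##......
.........#.........##.##......
.........#.........####.......
........###........####.......
.........##.......#####.......
..........##......#####.......
..........####.########.......
............#######..##.......
..............####...#........
.....................#........
..............................
..............................
..............................
..............................
..............................
..............................
..............................
..............................
..............................
..............................
..............................
```

>>> arm_command(
  commands=[
    [0.0005,0.003,0.01,0,0,0],
    [0,0,0.02,0,0,0],
    [0,0,0.02,0,0,0],
    [0,0,0.014,0,0,0],
    [0,0,0.01,0,0,0],
    [0,0,0.01,0,0,0],
    [0,0,0.01,0,0,0],
    [0,0,0,0,0,0],
  ],
)

```text
t: 7.68
tool_pos: [0.5532, 0.1165, 0.2175]
tool_rot: [-2.313, -2.125, 0.001]
wrist_force: [0.5, -0.3, -1.0]
gripper_width: 0.0256
grasp_force: 45.0
```

```bash
python3 - <<'E'
from h import *
import pickle
st(); c=cam("scene"); pickle.dump(c,open("scene3.pkl","wb")); save(c,"s3",(385,275,465,335),8)
E
```

```text
{'t': np.float64(7.675), 'tool_pos': array([0.5532, 0.1165, 0.2175]), 'tool_rot': array([-2.3130e+00, -2.1253e+00,  8.0000e-04]), 'wrist_force': array([ 0.4554, -0.2634, -0.989 ]), 'gripper_width': np.float64(0.0256), 'grasp_force': np.float64(44.9858)}
```

View pics/s3.png

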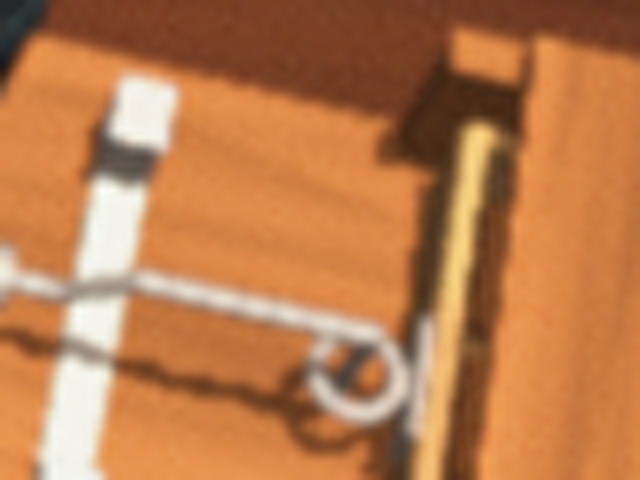

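The rod end is down inside the ring, at about (355,365), with no force on the wrist. Now the slow pull.

>>> arm_command(
  commands=[
    [-0.002,0,0,0,0,0],
    [-0.003,0,0,0,0,0],
    [-0.003,0,0,0,0,0],
    [-0.003,0,0,0,0,0],
    [-0.003,0,0,0,0,0],
    [-0.003,0,0,0,0,0],
    [-0.003,0,0,0,0,0],
    [-0.003,0,0,0,0,0],
    [-0.003,0,0,0,0,0],
    [-0.003,0,0,0,0,0],
  ],
)

```text
t: 8.98
tool_pos: [0.5521, 0.1019, 0.2179]
tool_rot: [-2.313, -2.125, -0.0]
wrist_force: [0.4, 3.6, -1.9]
gripper_width: 0.0258
grasp_force: 45.0
```

>>> arm_command(
  commands=[
    [-0.0035,0,0,0,0,0],
    [-0.0035,0,0,0,0,0],
    [-0.0035,0,0,0,0,0],
    [-0.0035,0,0,0,0,0],
    [-0.0035,0,0,0,0,0],
    [-0.0035,0,0,0,0,0],
    [-0.0035,0,0,0,0,0],
    [-0.0035,0,0,0,0,0],
    [-0.0035,0,0,0,0,0],
    [-0.0035,0,0,0,0,0],
    [-0.0035,0,0,0,0,0],
    [-0.0035,0,0,0,0,0],
  ],
)

```text
t: 10.48
tool_pos: [0.5503, 0.081, 0.2179]
tool_rot: [-2.313, -2.125, -0.0]
wrist_force: [0.4, 4.4, -0.9]
gripper_width: 0.0257
grasp_force: 45.0
```

```bash
python3 - <<'E'
from h import *
import pickle
st(); c=cam("scene"); pickle.dump(c,open("scene4.pkl","wb")); save(c,"s4",(385,275,465,335),8)
E
```

```text
{'t': np.float64(10.475), 'tool_pos': array([0.5503, 0.081 , 0.2179]), 'tool_rot': array([-2.3134e+00, -2.1255e+00, -1.0000e-04]), 'wrist_force': array([ 0.4041,  4.4428, -0.9257]), 'gripper_width': np.float64(0.0257), 'grasp_force': np.float64(44.986)}
```

View pics/s4.png

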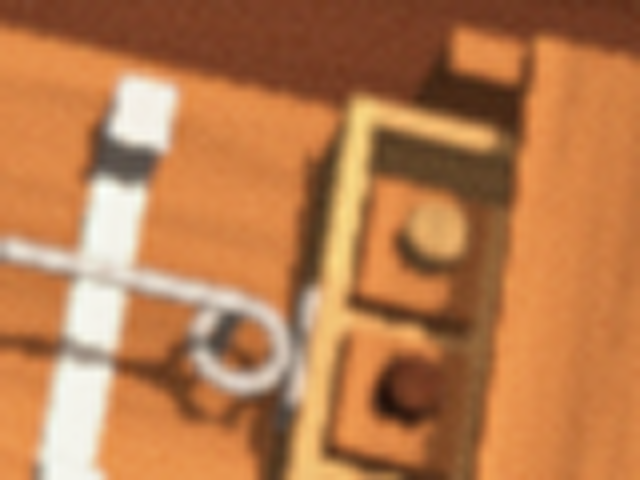

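The tray follows at about 4.4 N, with the eye now at (240,342) in the crop.

```bash
python3 - <<'E'
from h import *
import pickle
c=pickle.load(open("scene4.pkl","rb"))
f=lambda u,v:(385+(u+.5)/8-.5,275+(v+.5)/8-.5)
e=px(c,*f(240,342),.0425);e0=px(c,*f(358,363),.0425); print(e,e0,e0-e)
# post inner-face position from scene
print(px(c,*f(174,95),.046),px(c,*f(162,150),.046))
E
```

```text
[0.5609063  0.23514795 0.0425    ] [0.56155049 0.26726053 0.0425    ] [0.0006442  0.03211259 0.        ]
[0.49226512 0.21170382 0.046     ] [0.5095523 0.2095593 0.046    ]
```

>>> arm_command(
  commands=[
    [-0.0035,0,0,0,0,0],
    [-0.0035,0,0,0,0,0],
    [-0.0035,0,0,0,0,0],
    [-0.0035,0,0,0,0,0],
    [-0.0035,0,0,0,0,0],
    [-0.0035,0,0,0,0,0],
    [-0.0035,0,0,0,0,0],
    [-0.0035,0,0,0,0,0],
    [-0.0035,0,0,0,0,0],
    [-0.0035,0,0,0,0,0],
    [-0.0035,0,0,0,0,0],
    [-0.0035,0,0,0,0,0],
    [-0.0035,0,0,0,0,0],
    [-0.0035,0,0,0,0,0],
    [-0.0035,0,0,0,0,0],
    [-0.0035,0,0,0,0,0],
  ],
)

```text
t: 12.52
tool_pos: [0.548, 0.0531, 0.2179]
tool_rot: [-2.313, -2.126, 0.0]
wrist_force: [-0.5, 3.4, -1.6]
gripper_width: 0.0262
grasp_force: 45.0
```

>>> arm_command(
  commands=[
    [-0.0028,0,0,0,0,0],
    [-0.0026,0,0,0,0,0],
    [-0.0024,0,0,0,0,0],
    [-0.0022,0,0,0,0,0],
    [-0.002,0,0,0,0,0],
    [-0.0018,0,0,0,0,0],
    [-0.0016,0,0,0,0,0],
    [-0.0014,0,0,0,0,0],
    [-0.0012,0,0,0,0,0],
  ],
)

```text
t: 13.65
tool_pos: [0.5472, 0.0442, 0.2179]
tool_rot: [-2.313, -2.126, 0.0]
wrist_force: [0.3, 3.6, -0.8]
gripper_width: 0.0257
grasp_force: 45.0
```

>>> arm_command(
  commands=[
    [-0.0012,0,0,0,0,0],
    [-0.0012,0,0,0,0,0],
    [-0.0012,0,0,0,0,0],
    [-0.0012,0,0,0,0,0],
    [-0.0012,0,0,0,0,0],
  ],
)

```text
t: 14.28
tool_pos: [0.547, 0.0412, 0.2179]
tool_rot: [2.313, 2.126, -0.0]
wrist_force: [0.5, 3.6, -0.5]
gripper_width: 0.0259
grasp_force: 45.0
```

```bash
python3 - <<'E'
from h import *
import pickle
st(); c=cam("scene"); save(c,"s5",(365,275,445,335),8); pickle.dump(c,open("scene5.pkl","wb"))
E
```

```text
{'t': np.float64(14.275), 'tool_pos': array([0.547 , 0.0412, 0.2179]), 'tool_rot': array([ 2.3134,  2.1255, -0.    ]), 'wrist_force': array([ 0.5388,  3.5999, -0.4538]), 'gripper_width': np.float64(0.0259), 'grasp_force': np.float64(44.986)}
```

View pics/s5.png

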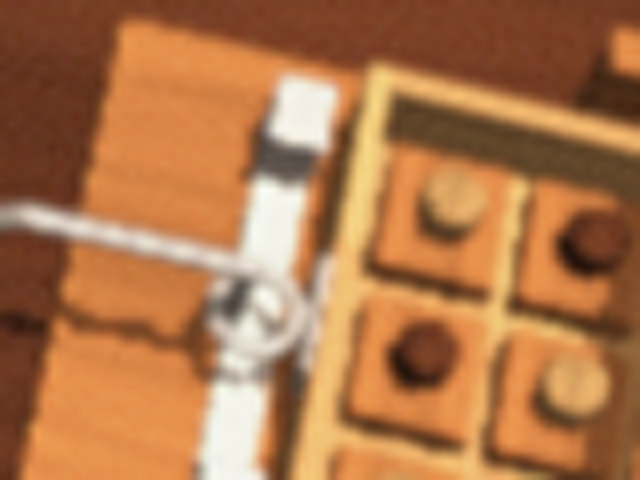

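About 6 mm of gap is left between the post face (335) and the tray front (360). Creeping in at 3 mm/s.

>>> arm_command(
  commands=[
    [-0.0009,0,0,0,0,0],
    [-0.0009,0,0,0,0,0],
    [-0.0009,0,0,0,0,0],
    [-0.0009,0,0,0,0,0],
    [-0.0009,0,0,0,0,0],
    [-0.0009,0,0,0,0,0],
  ],
)

```text
t: 15.08
tool_pos: [0.5467, 0.0385, 0.2179]
tool_rot: [-2.313, -2.126, 0.0]
wrist_force: [0.2, 3.1, -0.4]
gripper_width: 0.0256
grasp_force: 45.0
```

>>> arm_command(
  commands=[
    [-0.0008,0,0,0,0,0],
    [-0.0008,0,0,0,0,0],
    [-0.0008,0,0,0,0,0],
  ],
)

```text
t: 15.45
tool_pos: [0.5466, 0.0374, 0.2179]
tool_rot: [2.313, 2.126, -0.0]
wrist_force: [0.6, 4.6, -0.8]
gripper_width: 0.0257
grasp_force: 45.0
```

>>> arm_command(
  commands=[
    [-0.0008,0,0,0,0,0],
    [-0.0008,0,0,0,0,0],
  ],
)

```text
t: 15.7
tool_pos: [0.5465, 0.0365, 0.2179]
tool_rot: [-2.313, -2.125, 0.0]
wrist_force: [1.8, 3.0, 0.1]
gripper_width: 0.026
grasp_force: 45.0
```

>>> arm_command(
  commands=[
    [-0.0008,0,0,0,0,0],
    [-0.0008,0,0,0,0,0],
  ],
)

```text
t: 15.95
tool_pos: [0.5465, 0.0357, 0.2179]
tool_rot: [2.313, 2.126, -0.0]
wrist_force: [0.8, 3.2, -1.4]
gripper_width: 0.0261
grasp_force: 45.0
```

>>> arm_command(
  commands=[
    [-0.0007,0,0,0,0,0],
    [-0.0007,0,0,0,0,0],
  ],
)

```text
t: 16.2
tool_pos: [0.5464, 0.0351, 0.2179]
tool_rot: [-2.313, -2.126, -0.0]
wrist_force: [0.7, 4.1, -1.1]
gripper_width: 0.0257
grasp_force: 45.0
```

>>> arm_command(
  commands=[
    [-0.0007,0,0,0,0,0],
    [-0.0007,0,0,0,0,0],
  ],
)

```text
t: 16.45
tool_pos: [0.5463, 0.0344, 0.2179]
tool_rot: [-2.313, -2.125, -0.0]
wrist_force: [1.2, 5.8, -1.0]
gripper_width: 0.0258
grasp_force: 45.0
```

>>> arm_command(
  commands=[
    [-0.0007,0,0,0,0,0],
    [-0.0007,0,0,0,0,0],
  ],
)

```text
t: 16.7
tool_pos: [0.5463, 0.034, 0.2179]
tool_rot: [-2.313, -2.125, -0.001]
wrist_force: [0.1, 6.5, -1.3]
gripper_width: 0.0255
grasp_force: 45.0
```

>>> arm_command(
  commands=[
    [-0.0006,0,0,0,0,0],
    [0,0,0,0,0,0],
  ],
)

```text
t: 16.95
tool_pos: [0.5463, 0.0339, 0.2178]
tool_rot: [-2.313, -2.125, -0.001]
wrist_force: [1.8, 7.4, -0.7]
gripper_width: 0.0257
grasp_force: 45.0
```

>>> arm_command(
  commands=[
    [-0.0006,0,0,0,0,0],
    [0,0,0,0,0,0],
  ],
)

```text
t: 17.2
tool_pos: [0.5463, 0.0338, 0.2178]
tool_rot: [-2.313, -2.124, -0.002]
wrist_force: [1.5, 8.2, -0.9]
gripper_width: 0.0253
grasp_force: 45.0
```

Contact with the posts: the position holds and the force rises at about 2.7 N/mm. Building up to 12 N.

>>> arm_command(
  commands=[
    [-0.0007,0,0,0,0,0],
    [-0.0007,0,0,0,0,0],
    [0,0,0,0,0,0],
  ],
)

```text
t: 17.58
tool_pos: [0.5462, 0.0335, 0.2177]
tool_rot: [-2.313, -2.124, -0.003]
wrist_force: [1.9, 9.6, -1.8]
gripper_width: 0.0263
grasp_force: 45.0
```

>>> arm_command(
  commands=[
    [-0.0007,0,0,0,0,0],
    [-0.0005,0,0,0,0,0],
    [0,0,0,0,0,0],
  ],
)

```text
t: 17.95
tool_pos: [0.5461, 0.0333, 0.2177]
tool_rot: [-2.312, -2.123, -0.003]
wrist_force: [1.2, 12.3, -2.3]
gripper_width: 0.0259
grasp_force: 45.0
```

>>> arm_command(
  commands=[
    [0,0,0,0,0,0],
    [0,0,0,0,0,0],
    [0,0,0,0,0,0],
    [0,0,0,0,0,0],
    [0,0,0,0,0,0],
    [0,0,0,0,0,0],
    [0,0,0,0,0,0],
    [0,0,0,0,0,0],
    [0,0,0,0,0,0],
    [0,0,0,0,0,0],
  ],
)

```text
t: 19.2
tool_pos: [0.5461, 0.0333, 0.2177]
tool_rot: [-2.312, -2.123, -0.003]
wrist_force: [1.5, 13.1, -2.3]
gripper_width: 0.0257
grasp_force: 45.0
```

```bash
python3 - <<'E'
from h import *
plan([.4833,-.1915,.1936],1.69); c=cam("scene"); save(c,"s6",(365,275,445,345),8)
E
```

```text
{'t': np.float64(19.2), 'tool_pos': array([0.5461, 0.0333, 0.2177]), 'tool_rot': array([-2.3124, -2.1232, -0.0033]), 'wrist_force': array([ 1.532 , 13.0521, -2.2506]), 'gripper_width': np.float64(0.0257), 'grasp_force': np.float64(44.9878)}
shift mm [-229.4   -43.4    23.37] units [-0.4588 -0.0868  0.0467]
tool x [0.0851 0.9964 0.0031] z [ 0.      0.0031 -1.    ] yawx deg 85.11567002928989
turn 0 [ 1.000e-04 -3.100e-03 -2.045e-01] units [ 0.     -0.001  -0.0651]
turn 3.141592653589793 [-4.5000e-03 -1.0000e-04  2.9371e+00] units [-0.0014 -0.      0.9349]
```

View pics/s6.png

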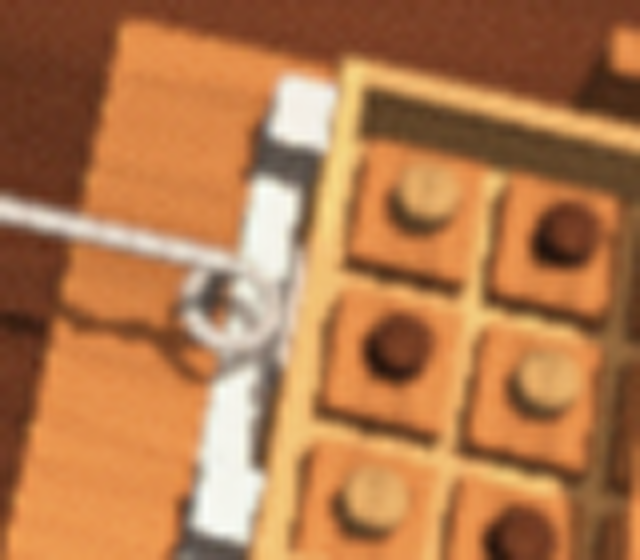

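The tray front lies along both posts in this view. I'll check squareness numerically.

```bash
python3 - <<'E'
from h import *
import pickle
c=pickle.load(open("scene5.pkl","rb"))
f=lambda u,v:(365+(u+.5)/8-.5,275+(v+.5)/8-.5)
a=px(c,*f(342,65),.054);b=px(c,*f(258,540),.054);p=px(c,*f(338,90),.046);q=px(c,*f(258,480),.046)
d=(b-a)[:2];d/=np.linalg.norm(d);n=np.array([-d[1],d[0]])
print(a,b,np.degrees(np.arctan2(d[1],d[0])),(p-a)[:2]@n,(q-a)[:2]@n,p,q)
st()
E
```

```text
[0.48643988 0.21213555 0.054     ] [0.6258942  0.19978069 0.054     ] -5.062860108077191 0.0009364971359540158 -0.0019189991266824983 [0.49054156 0.21271233 0.046     ] [0.6071133  0.19951805 0.046     ]
{'t': np.float64(19.25), 'tool_pos': array([0.5461, 0.0333, 0.2177]), 'tool_rot': array([-2.3125, -2.1233, -0.0033]), 'wrist_force': array([ 2.4581, 12.9277, -1.8799]), 'gripper_width': np.float64(0.0258), 'grasp_force': np.float64(44.9876)}
```

>>> arm_command(
  commands=[
    [-0.0006,0,0,0,0,0],
    [-0.0006,0,0,0,0,0],
    [0,0,0,0,0,0],
    [0,0,0,0,0,0],
    [0,0,0,0,0,0],
    [0,0,0,0,0,0],
    [0,0,0,0,0,0],
  ],
)

```text
t: 20.12
tool_pos: [0.546, 0.0331, 0.2176]
tool_rot: [-2.312, -2.123, -0.004]
wrist_force: [2.0, 13.7, -3.3]
gripper_width: 0.0259
grasp_force: 45.0
```

>>> arm_command(
  commands=[
    [0.002,0,0,0,0,0],
    [0.002,0,0,0,0,0],
    [0.002,0,0,0,0,0],
    [0.002,0,0,0,0,0],
    [0.002,0,0,0,0,0],
    [0.002,0,0,0,0,0],
    [0.002,0,0,0,0,0],
    [0.002,0,0,0,0,0],
    [0,0,0,0,0,0],
  ],
)

```text
t: 21.25
tool_pos: [0.5468, 0.0392, 0.2179]
tool_rot: [2.313, 2.126, -0.0]
wrist_force: [-1.0, -0.1, -1.4]
gripper_width: 0.0256
grasp_force: 45.0
```

>>> arm_command(
  commands=[
    [0,0,-0.006,0,0,0],
    [0,0,-0.01,0,0,0],
    [0,0,-0.014,0,0,0],
    [0,0,-0.02,0,0,0],
    [0,0,-0.02,0,0,0],
    [0,0,-0.02,0,0,0],
    [0,0,-0.01,0,0,0],
    [0,0,0,0,0,0],
  ],
)

```text
t: 22.25
tool_pos: [0.5469, 0.0391, 0.2684]
tool_rot: [2.313, 2.125, 0.001]
wrist_force: [0.4, -0.0, -2.0]
gripper_width: 0.0257
grasp_force: 45.0
```

```bash
python3 - <<'E'
from h import *
plan([.4833,-.1915,.2679],1.69); c=cam("scene"); save(c,"s7",(335,265,455,345),6)
E
```

```text
{'t': np.float64(22.25), 'tool_pos': array([0.5469, 0.0391, 0.2684]), 'tool_rot': array([2.3128e+00, 2.1251e+00, 9.0000e-04]), 'wrist_force': array([ 0.3694, -0.0049, -1.9955]), 'gripper_width': np.float64(0.0257), 'grasp_force': np.float64(44.9858)}
shift mm [-235.19  -43.88    0.48] units [-0.4704 -0.0878  0.001 ]
tool x [ 8.450e-02  9.964e-01 -1.000e-04] z [ 9.e-04 -1.e-04 -1.e+00] yawx deg 85.15472810704824
turn 0 [ 9.000e-04  1.000e-04 -2.038e-01] units [ 0.0003  0.     -0.0649]
turn 3.141592653589793 [ 2.0000e-04 -1.4000e-03  2.9378e+00] units [ 1.000e-04 -4.000e-04  9.351e-01]
```

View pics/s7.png

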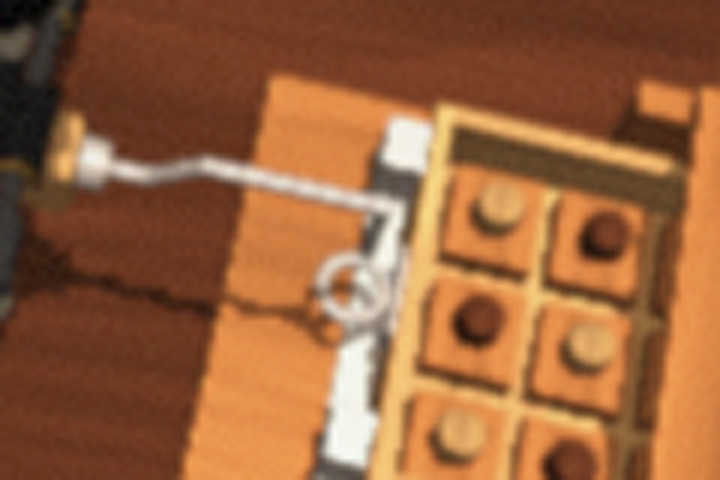

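The hook is free of the eye and the tray still sits against the posts. Returning to the mat.

>>> arm_command(
  commands=[
    [-0.025,-0.0045,0,0,0,0],
    [-0.055,-0.0105,0,0,0,0],
    [-0.065,-0.012,0,0,0,0],
    [-0.065,-0.012,0,0,0,0],
    [-0.065,-0.012,0,0,0,0],
    [-0.065,-0.012,0,0,0,0],
    [-0.06,-0.0115,0,0,0,0],
    [-0.045,-0.0085,0,0,0,0],
    [-0.0254,-0.0048,0,0,0,0],
    [0,0,0,0,0,-0.0325],
    [0,0,0,0,0,-0.0324],
    [0,0,0,0,0,0],
  ],
)

```text
t: 23.8
tool_pos: [0.483, -0.1914, 0.2677]
tool_rot: [-2.086, -2.349, 0.0]
wrist_force: [-0.7, -0.4, -1.2]
gripper_width: 0.0257
grasp_force: 45.0
```

>>> arm_command(
  commands=[
    [0,0,0.02,0,0,0],
    [0,0,0.04,0,0,0],
    [0,0,0.04,0,0,0],
    [0,0,0.025,0,0,0],
    [0,0,0.01,0,0,0],
    [0,0,0.004,0,0,0],
    [0,0,0,0,0,0],
  ],
)

```text
t: 24.68
tool_pos: [0.4834, -0.1916, 0.1988]
tool_rot: [2.085, 2.349, 0.0]
wrist_force: [0.3, -0.4, -1.0]
gripper_width: 0.026
grasp_force: 45.0
```

```bash
python3 - <<'E'
from h import *
import pickle
plan([.4833,-.1915,.1934],1.69)
# hook check against the start picture (scene): difference around the mat
c=cam("scene"); o=pickle.load(open("scene.pkl","rb"))
def rod(c):
    i=c["img"][225:300,190:315]; h=cv2.cvtColor(i,cv2.COLOR_RGB2HSV)
    v,u=np.nonzero((h[...,1]<70)&(h[...,2]>110)); k=u>60
    return u[k].max()+190, v[k][u[k]>u[k].max()-6].mean()+225, u[k].min()+190
print(rod(o),rod(c))
E
```

```text
{'t': np.float64(24.675), 'tool_pos': array([ 0.4834, -0.1916,  0.1988]), 'tool_rot': array([2.0846e+00, 2.3493e+00, 1.0000e-04]), 'wrist_force': array([ 0.2756, -0.4095, -1.0263]), 'gripper_width': np.float64(0.026), 'grasp_force': np.float64(44.9857)}
shift mm [ 0.11 -0.06  5.36] units [ 0.0002 -0.0001  0.0107]
tool x [-1.190e-01  9.929e-01 -5.000e-04] z [ 6.e-04 -4.e-04 -1.e+00] yawx deg 96.83180113248842
turn 0 [0.0006 0.0005 0.    ] units [0.0002 0.0002 0.    ]
turn 3.141592653589793 [-8.0000e-04  9.0000e-04 -3.1416e+00] units [-2.e-04  3.e-04 -1.e+00]
(np.int64(298), np.float64(257.6666666666667), np.int64(254)) (np.int64(298), np.float64(257.6666666666667), np.int64(253))
```

>>> arm_command(
  commands=[
    [0,0,0.003,0,0,0],
    [0,0,0.003,0,0,0],
    [0,0,0.002,0,0,0],
    [0,0,0,0,0,0],
  ],
)

```text
t: 25.22
tool_pos: [0.4831, -0.1915, 0.1943]
tool_rot: [-2.085, -2.35, 0.0]
wrist_force: [-0.1, 0.3, -2.2]
gripper_width: 0.0257
grasp_force: 45.0
```

>>> arm_command(
  commands=[
    [0,0,0.001,0,0,0],
    [0,0,0.001,0,0,0],
    [0,0,0,0,0,0],
  ],
)

```text
t: 25.6
tool_pos: [0.4832, -0.1915, 0.1936]
tool_rot: [2.085, 2.35, -0.0]
wrist_force: [-1.1, -0.0, 1.9]
gripper_width: 0.0255
grasp_force: 45.0
```

>>> arm_command(
  commands=[
    [0,0,0.001,0,0,0],
    [0,0,0,0,0,0],
  ],
)

```text
t: 25.85
tool_pos: [0.4832, -0.1915, 0.1936]
tool_rot: [2.085, 2.35, -0.0]
wrist_force: [-0.7, 1.1, 7.0]
gripper_width: 0.0255
grasp_force: 45.0
```

>>> arm_command(
  commands=[
    [0,0,-0.001,0,0,0],
    [0,0,0,0,0,0],
    [0,0,0,0,0,0],
  ],
  squeeze=5,
)

```text
t: 26.22
tool_pos: [0.4832, -0.1915, 0.1935]
tool_rot: [2.085, 2.35, 0.0]
wrist_force: [-0.7, 0.6, 3.9]
gripper_width: 0.0258
grasp_force: 5.0
```

>>> arm_command(
  commands=[
    [0,0,0,0,0,0],
    [0,0,0,0,0,0],
    [0,0,0,0,0,0],
    [0,0,0,0,0,0],
    [0,0,-0.006,0,0,0],
    [0,0,-0.03,0,0,0],
    [0,0,-0.05,0,0,0],
    [0,0,-0.06,0,0,0],
    [0,0,-0.05,0,0,0],
    [0,0,0,0,0,0],
    [0,0,0,0,0,0],
  ],
  jaw=0.7,
)

```text
t: 27.6
tool_pos: [0.4829, -0.1913, 0.2913]
tool_rot: [-2.085, -2.35, 0.0]
wrist_force: [0.3, 0.3, -0.5]
gripper_width: 0.0654
grasp_force: 0.0
```

```bash
python3 - <<'E'
from h import *
import pickle
s=st()
c=cam("wrist"); h=cv2.cvtColor(c["img"],cv2.COLOR_RGB2HSV); M=R.from_rotvec(s["tool_rot"]).as_matrix()
# rod (white/grey) in the wrist view, tip and handle locations
a=proj(c,[.4833,-.1915,.04]);b=proj(c,[.4833-.119*.15,-.1915+.993*.15,.048]);print(a,b)
m=((h[...,1]<60)&(h[...,2]>150)); 
for v in range(max(0,int(b[1])-6),int(a[1]),25):
    u=np.nonzero(m[v,260:380])[0]; print(v,(u.min()+260,u.max()+260) if len(u) else None)
sc=cam("scene");o=pickle.load(open("scene.pkl","rb"))
def rod(c):
    i=c["img"][225:300,190:315]; h=cv2.cvtColor(i,cv2.COLOR_RGB2HSV)
    v,u=np.nonzero((h[...,1]<70)&(h[...,2]>110)); k=u>60
    return u[k].max()+190, v[k][u[k]>u[k].max()-6].mean()+225, u[k].min()+190
print(rod(o),rod(sc))
def eye(c,x0=365,x1=440):
    i=c["img"][275:345,x0:x1]; return i
n=pickle.load(open("scene5.pkl","rb"))
s6=cv2.imread("pics/s6.png"); now=cv2.resize(sc["img"][275:345,365:445,::-1],None,fx=8,fy=8,interpolation=cv2.INTER_CUBIC)
d=np.float32(cv2.cvtColor(s6[300:,300:],cv2.COLOR_BGR2GRAY)); e=np.float32(cv2.cvtColor(now[300:,300:],cv2.COLOR_BGR2GRAY))
print("tray shift px/8",cv2.phaseCorrelate(d,e))
E
```

```text
{'t': np.float64(27.6), 'tool_pos': array([ 0.4829, -0.1913,  0.2913]), 'tool_rot': array([-2.0849, -2.3499,  0.    ]), 'wrist_force': array([ 0.3286,  0.3296, -0.4611]), 'gripper_width': np.float64(0.0654), 'grasp_force': np.float64(0.0)}
[317.26501025 250.97963348] [317.18913158 -43.38857213]
0 (np.int64(313), np.int64(323))
25 (np.int64(313), np.int64(323))
50 (np.int64(313), np.int64(323))
75 (np.int64(313), np.int64(323))
100 (np.int64(314), np.int64(323))
125 (np.int64(314), np.int64(322))
150 (np.int64(314), np.int64(323))
175 (np.int64(305), np.int64(333))
200 None
225 None
(np.int64(298), np.float64(257.6666666666667), np.int64(254)) (np.int64(298), np.float64(258.5), np.int64(253))
tray shift px/8 ((8.805463664884883e-05, -0.0147973986125578), 0.9406386610117469)
```

The hook stands as it did at the start, the tray hasn't shifted since the pull, and the gripper is clear. Handing in.

```bash
python3 -c "
from rig import r
print(r.finish_job())"
```

```text
the job is handed in; nothing more can be done
None
```

I handed the job in at about 28 s, and no verdict came back: the tray was pulled against both stop posts and held at about 13 N for over a second (highest reading 13.7 N), and the hook is back standing on the cork mat; the bearing on each post was judged from the pictures and the stiff pull, not measured.

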